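# Isolate the gear drive, close its split housing and hold it shut

### The arm

A 6-joint arm with a two-finger parallel gripper is mounted at the origin on a cart in front of the work surface, level with it; the furniture and walls round the work are solid. World frame = base frame: x ahead of the robot, y to its left, z up, the work surface at z = 0. Lengths are in m, angles in rad, forces in N, time in s.
With the tool pointing down it reaches from about 0.3 to 0.95 m from the base axis. Payload 3.1 kg.
Tool frame: the origin (TCP) lies at the very end of the fingers, on their centre line; the grasp point (between the pads) lies 19 mm behind it; z points along the fingers, y is the line along which they close (so a half turn about z gives the same grasp; the last joint's range is limited). The gripper opens to 85 mm and grips with 20 to 120 N. Pads are 22 mm wide; open, the fingers measure 114 mm over their backs; the gripper's body (76 mm by 85 mm) begins 54 mm behind the grasp point. The pads swing forward as they close: fully open they stand 13 mm farther back than shut.
Start: joints at [-1.379, 0.308, 1.634, -0, 1.2, -0.07], TCP at [0.162, -0.604, 0.206] pointing down, gripper open.
Joint ranges: [-3.06, 3.06], [-0.79, 1.96], [0.05, 2.63], [-1.19, 4.34], [0.05, 2.64], [-2.94, 2.94]. Speed limits (rad/s): [2.79, 2.79, 3.14, 3.14, 3.14, 3.14].

### API

Orientations are given as a unit quaternion [w, x, y, z].
In Python, from workcell import r gives the robot as it stands.
- The arm moves only by the tool step_arm, never from a script. Its argument "rows" is text: rows parted by semicolons, each of 7 numbers parted by spaces: the finger opening in mm, from 0 to 85.4, then the shift along the tool's x, y, z in units of 25 mm (1.0 is 25 mm), then the turn, a rotation vector about the tool's x, y, z in units of 5 degrees (1.0 is 5 degrees). A call has 1 to 8 rows; each row is the pose to reach, as a shift and turn from the pose commanded when the call began, along the tool's axes at that moment; what a row does not reach only later rows make up. A row lasts 1/12 s, in which the tool goes at most 41.7 mm and 7.16 degrees, less where a joint would pass 70% of its speed; a pose out of reach is approached as far as the arm can. A call with a gripper value outside its range is refused whole. The fingers move at their own pace and stop on an object; the grip force is fixed at half the most. Time passes only in rows, so rows that repeat a pose let the fingers close. It gives the time, the measured TCP pose, the force, the opening and the grip force at its end, in the units of the state.
- r.get_state(): the state, without advancing time (a new reading comes with each control period).
- r.grab_frame(name): name is "scene" or "top" or "wrist"; returns the picture (400x640x3 uint8, red, green, blue); there is no depth.
- r.camera_info(name): a dict with "fx", "fy", "cx", "cy" (pixels), "rvec" (rotation vector, rad) and "tvec" (3), from world to camera coordinates, as OpenCV has them. Camera axes: x right, y down, z forward; pixel columns grow to the right and rows downward; lengths in m; the calibration is good to about 2 mm. The wrist camera is an equidistant fisheye: a pixel r from the principal point sees the ray r / f radians off the axis. A picture is of the moment at which its call begins: read the wrist's pose just before it. camera_info takes no time and is no camera call; for the wrist camera it gives the pose at the moment of the call.
- r.hand_in(): hands the job in; it is judged then, once.
Trained networks look in the newest picture that a camera, given by its name, has taken for a name from the list of things; names that differ only in an ending like _2 or _b are one class to them, and where a whole thing is asked for, a point or a joint stands for the part that bears it (a point fixed in the world has none). Each returns a list of dicts, best first, with "p" (0 to 1); they miss things now and then, are a little off and sometimes report something else, mostly with a low value. They report only what shows in the picture. A call takes as long as a camera call.
- r.trace(camera, thing): "pixels" (400x640 bool, what is visible of it).
- r.tip_of(camera, thing): "location" ([x, y, z] in m, in world coordinates, good to about 4 mm: a listed point, or the origin of a listed thing).
The state is a dict: "time": time; "joint_pos": joint angles; "joint_vel": joint speeds; "joint_torque": joint torques, N m; "position": TCP position; "tcp_rot": TCP orientation; "contact_force": force on the tool from outside, world axes, zero at the start; "wrist_torque": the same for the moment, N m; "opening": finger opening in m; "finger_force": force on a finger pad.
Only numpy, scipy, OpenCV 4.12 (cv2) and the standard library are available. Lean on these libraries where they do the work, as an engineer would, in place of code of your own. Each camera call takes 0.05 s, during which the arm holds its last target. There are 200 camera calls.

### The job

Turn the isolator's red handle from on (its white line at the green mark) to off (at the red mark); only after that, fit the loose upper half of the green gear housing over the two steel dowels of the lower half, its red plug at the end with the red dot. Press it down flush against its spring pins and finish while still holding it pressed shut with the fingers, so that I can put the screws in; do not let go. Leave the mug, hole saw and tape measure where they are.

Things in the scene. Friction and masses are not known exactly. Their poses are not given: they have to be found in the camera images.
- switch_handle (a joint): angle of the isolator's red handle, rad: 0 = ON (white pointer line at the green mark), 1.05 = OFF (at the red mark); grows counter-clockwise seen from above. Hard end stops at both; it turns stiffly (0.06 N m friction) and stays where it is left; at the start it may stand up to 0.1 off its ON stop.
- switch_grip (a point): on the handle's turning axis, 68 mm above the work surface, turning with it. The handle is a red upright bar 50 mm long along this x (white line at the +x end), 14 mm thick along y, its top 15 mm above the point; under it a red disc, diameter 38 mm, top 15 mm below the point. It stands on a fixed grey box 88 x 88 mm with a yellow face, 47.5 mm above the work surface.
- cover_center (a point): loose upper housing half, at the centre of its hollow green raised part, 28 mm above its underside. The raised part is 44 (x) x 84 (y) mm; grip it along x. Its top is 18 mm above the point, the top of the flange round it 18 mm below. A red filler plug stands on top, 28 mm towards +y, 9 mm high. It starts flange down, right way up, on the work surface.
- housing_seat (a point): fixed lower housing half, at the centre of its flange's top face (84 mm along x, 130 mm along y), 50 mm above the work surface. The upper half fits one way only: x and y axes of both halves alike (red plug over the end with the red dot, +y). Flush, cover_center is 28 mm straight above this point. Gears inside rise 4 mm above the face.
- dowel_1_tip (a point): tip of the steel dowel at x, y = (+28, +53) mm of the lower half: 10 mm diameter, 16 mm high above the face, the upper 8 mm tapering to 4 mm diameter
- dowel_2_tip (a point): tip of the like dowel at x, y = (-16, -53) mm of the lower half
- cover: the same upper half (0.2 to 0.4 kg), origin at the centre of its underside. Aluminium flange 84 (x) x 130 (y) x 10 mm, with dowel holes of 13 mm diameter through it at x, y = (+28, +53) and (-16, -53) mm; open below (35 x 75 mm window).
- housing: the lower half, origin 50 mm below housing_seat, on the work surface; red drain plug on its +y end wall and a red dot on the flange above it. Two brass spring pins, diameter 8 mm, at x, y = (-28, +53) and (+28, -53) mm stand 5 mm above the face and push the cover up by about 4 mm unless it is held down: together 10 N when flush (each 0.8 N/mm and 1 N preload).
- mug: white mug with green dots, 78 x 114 x 93 mm, origin at the centre of its underside; leave alone
- hole_saw: red hole saw standing on its teeth, grey shank up, 39 mm diameter, 64 mm high; leave alone
- tape_measure: yellow tape measure, 71 x 86 x 66 mm; leave alone

How it is judged:
By the outcome, as a careful person would: the job done as asked, in the order asked, and still so for the second after the job is handed in, while the arm keeps its last pose, push and grip.
It also fails if it takes over 48 s, if anything falls off the work surface, if the arm or the gripper's body presses on something with over 40 N, if the wrist force passes 120 N, or if a joint passes its speed limit or range.

## Working session

There is one attempt and no reset: what is moved stays moved. The work goes in short steps, Python scripts to look and compute and a tool call to move; the robot and the scene stay as the last step left them, time stands still between calls to the robot, and variables do not carry over. Pictures are saved under pics/ and viewed, at most 10 in all, crops included, and the job is handed in when it is done.

Besides the shell and the picture viewer there is one more tool, called after "Emit:" by a JSON object that holds its "api" and its "payload", one argument or row to a line. step_arm: Moves the arm, as the interface text tells. Its arguments: {"type":"object","properties":{"rows":{"type":"string"}},"required":["rows"]}

```bash
mkdir -p pics
python3 - <<'E'
from workcell import r
import cv2,numpy as np
s=r.get_state();print(s['time'],s['position'],s['tcp_rot'],s['opening'])
a=r.grab_frame("scene");b=r.grab_frame("top")
cv2.imwrite("pics/a.png",np.vstack([a,b])[:,:,::-1])
for c in("scene","top"):
  for t in("switch_grip","cover_center","housing_seat","dowel_1_tip","cover","housing","mug","hole_saw","tape_measure"):
    print(c,t,[(np.round(d["location"],4).tolist(),round(d["p"],2)) for d in r.tip_of(c,t)[:3]])
print(r.get_state()['time'])
im=cv2.imread("pics/a.png");cv2.imwrite("pics/a2.png",cv2.resize(im,(480,600)))
cv2.imwrite("pics/top.png",b[:,:,::-1])
cv2.imwrite("pics/scene.png",a[:,:,::-1])
E
```

```text
0.0 [ 0.16156149 -0.60284003  0.20471646] [-1.16356936e-03  9.91447051e-01  1.30504359e-01 -6.27464098e-05] 0.08566437182005508
scene switch_grip [([0.6075, 0.1507, 0.0707], 0.65), ([0.4507, 0.051, 0.0312], 0.34)]
scene cover_center [([0.453, 0.0475, 0.0296], 0.74)]
scene housing_seat [([0.6152, -0.0992, 0.0461], 0.73)]
scene dowel_1_tip [([0.6471, -0.0497, 0.0662], 0.85)]
scene cover [([0.4514, 0.0511, 0.0038], 0.88), ([0.5876, -0.145, 0.0682], 0.73)]
scene housing [([0.6123, -0.097, -0.0026], 0.59)]
scene mug [([0.3753, -0.1372, 0.0001], 0.63)]
scene hole_saw [([0.4236, 0.286, -0.0004], 0.6)]
scene tape_measure [([0.3122, 0.2456, -0.0022], 0.75), ([0.4501, 0.051, 0.0023], 0.3)]
top switch_grip [([0.6098, 0.1484, 0.0674], 0.59)]
top cover_center [([0.4544, 0.0508, 0.0234], 0.62)]
top housing_seat [([0.6115, -0.0975, 0.0503], 0.71)]
top dowel_1_tip [([0.6447, -0.0476, 0.0679], 0.92), ([0.4537, 0.0492, 0.0206], 0.68), ([0.6144, -0.0992, 0.0513], 0.65)]
top cover [([0.4544, 0.0511, 0.0012], 0.73), ([0.4545, 0.0508, 0.0235], 0.39)]
top housing [([0.6163, -0.0992, -0.0019], 0.72)]
top mug [([0.3722, -0.1338, -0.0014], 0.84), ([0.6117, -0.0988, -0.0029], 0.35)]
top hole_saw [([0.4172, 0.2851, -0.0013], 0.68)]
top tape_measure [([0.3124, 0.2469, 0.0021], 0.93)]
1.0
```

View pics/top.png

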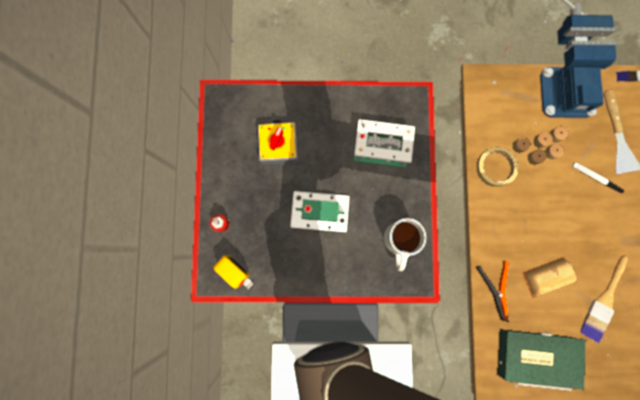

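View pics/scene.png

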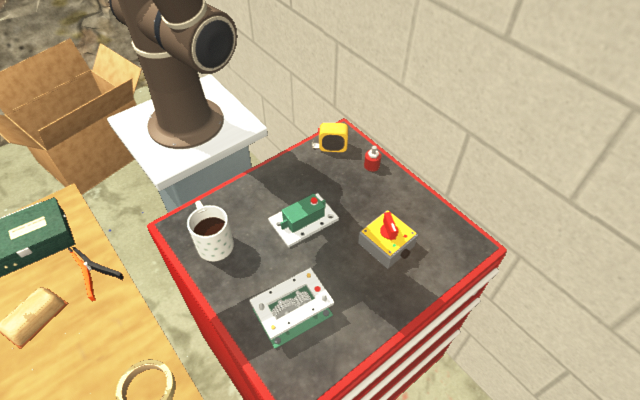

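The top view shows the switch at (277,140), handle pointing up and to the right; the housing at (384,142), red dot on its left (+y); and the cover at (320,211), plug on its left (+y). The scene view agrees: the cover's plug is at (314,200) and the housing's red dot at (318,289). The networks' positions fit both pictures.

```bash
cat > h.py <<'E'
from workcell import r
import cv2,numpy as np
from scipy.spatial.transform import Rotation as R
def Rt(s): return R.from_quat(np.roll(s['tcp_rot'],-1))
def go(p,yaw):
    "shift (25mm units) and turn (5deg units) in tool axes to p, tool down with x at yaw deg"
    s=r.get_state();A=Rt(s)
    T=R.from_euler('z',yaw,degrees=True)*R.from_euler('x',180,degrees=True)
    print('t',round(s['time'],2),'pos',np.round(s['position'],4),'yaw',np.round(np.degrees(np.arctan2(*A.as_matrix()[[1,0],0])),1),
     'shift',np.round(A.inv().apply(np.array(p)-s['position'])/.025,2),'turn',np.round((A.inv()*T).as_rotvec(degrees=True)/5,2))
def pix(cam,P):
    c=r.camera_info(cam);q=R.from_rotvec(np.ravel(c['rvec'])).apply(np.atleast_2d(P))+np.ravel(c['tvec'])
    return q,c
def ray(c,uv,z,fish=True):
    uv=np.atleast_2d(uv).astype(float)
    m=(uv-[c['cx'],c['cy']])/[c['fx'],c['fy']]
    if fish:
        th=np.linalg.norm(m,axis=1,keepdims=True);d=np.c_[m/th*np.sin(th),np.cos(th)]
    else: d=np.c_[m,np.ones(len(m))]
    Q=R.from_rotvec(np.ravel(c['rvec']));o=-Q.inv().apply(np.ravel(c['tvec']));d=Q.inv().apply(d)
    return o+d*((z-o[2])/d[:,2])[:,None]
E
python3 -c "
from h import *
go([.6085,.1495,.18],-20)"
```

```text
t 1.0 pos [ 0.1618 -0.6037  0.206 ] yaw 15.0 shift [ 25.06 -24.48   1.04] turn [ 0. -0.  7.]
```

Emit:
{"api": "step_arm", "payload": {
  "rows": "85 25 -24.5 0.5 0 0 0;85 25 -24.5 0.5 0 0 0;85 25 -24.5 0.5 0 0 0;85 25 -24.5 0.5 0 0 0;85 25 -24.5 0.5 0 0 0;85 25 -24.5 0.5 0 0 0;85 25 -24.5 0.5 0 0 0;85 25 -24.5 0.5 0 0 0"
}}

```text
time: 1.67
position: [0.332, -0.3151, 0.2015]
tcp_rot: [0.0, 0.991, 0.13, 0.0]
contact_force: [0.5, -0.0, 0.5]
opening: 0.0855
finger_force: 0.0
```

```bash
python3 -c "
from h import *
go([.6085,.1495,.18],-20)"
```

```text
t 1.67 pos [ 0.332  -0.3151  0.2015] yaw 15.0 shift [ 15.48 -15.1    0.86] turn [ 0.01 -0.01  6.99]
```

Emit:
{"api": "step_arm", "payload": {
  "rows": "85 15.5 -15.1 0.9 0 0 0;85 15.5 -15.1 0.9 0 0 0;85 15.5 -15.1 0.9 0 0 0;85 15.5 -15.1 0.9 0 0 0;85 15.5 -15.1 0.9 0 0 7;85 15.5 -15.1 0.9 0 0 7;85 15.5 -15.1 0.9 0 0 7;85 15.5 -15.1 0.9 0 0 7"
}}

```text
time: 2.33
position: [0.4914, -0.0488, 0.1887]
tcp_rot: [0.0, 0.996, -0.088, 0.0]
contact_force: [0.1, -1.7, 0.4]
opening: 0.0849
finger_force: 0.0
```

```bash
python3 -c "
from h import *
go([.6085,.1495,.18],-20)"
```

```text
t 2.33 pos [ 0.4914 -0.0488  0.1887] yaw -10.1 shift [ 3.23 -8.63  0.35] turn [ 0.   -0.01  1.99]
```

Emit:
{"api": "step_arm", "payload": {
  "rows": "85 3.2 -8.6 0.3 0 0 2;85 3.2 -8.6 0.3 0 0 2;85 3.2 -8.6 0.3 0 0 2;85 3.2 -8.6 0.3 0 0 2;85 3.2 -8.6 0.3 0 0 2;85 3.2 -8.6 0.3 0 0 2;85 3.2 -8.6 0.3 0 0 2;85 3.2 -8.6 0.3 0 0 2"
}}

```text
time: 3.0
position: [0.606, 0.1491, 0.1805]
tcp_rot: [0.0, 0.985, -0.17, -0.0]
contact_force: [-0.2, -0.2, -0.7]
opening: 0.085
finger_force: 0.0
```

```bash
cat > look.py <<'E'
from h import *
import sys
def wrist(name,things):
    c=r.camera_info("wrist");a=r.grab_frame("wrist");cv2.imwrite(f"pics/{name}.png",a[:,:,::-1])
    for t in things:
        print(t,[(np.round(d["location"],4).tolist(),round(d["p"],2)) for d in r.tip_of("wrist",t)[:2]])
    return c,a
def rect(c,thing,z):
    d=r.trace("wrist",thing)
    if not d: print(thing,'none');return
    m=d[0]["pixels"];u=np.argwhere(m)[:,::-1]
    P=ray(c,u,z)[:,:2]*1000
    (cx,cy),(w,h),a=cv2.minAreaRect(P.astype(np.float32))
    print(thing,'p',d[0]["p"],'px',u.mean(0).round(),'rect mm',np.round([cx,cy,w,h,a],1))
E
python3 - <<'E'
from look import *
go([.6085,.1495,.18],-20)
c,a=wrist("sw",["switch_grip"]); rect(c,"switch_grip",.083)
E
```

```text
t 3.0 pos [0.606  0.1491 0.1805] yaw -19.6 shift [ 0.09 -0.05  0.02] turn [0.01 0.   0.08]
switch_grip [([0.6111, 0.1547, 0.0675], 0.67)]
switch_grip p 0.91 px [315. 185.] rect mm [612.5 149.4  31.7  51.1  70.4]
```

View pics/sw.png

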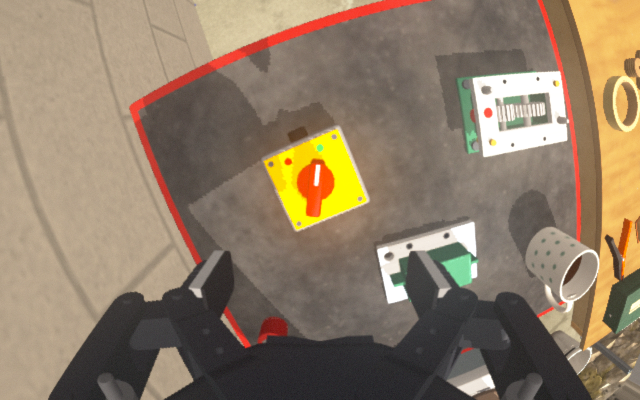

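The wrist view shows the handle's top bar from about (313,213) to (318,161), pointing at the green mark (320,148). The red mark is at (289,161), counter-clockwise of it. I'll compute the bar's angle from these pixels.

Run:
```python
from look import *
c=r.camera_info("wrist")
P=ray(c,[[313,213],[318,161]],.083);print(P.round(4),P.mean(0).round(4)); d=P[1]-P[0];print(np.linalg.norm(d),np.degrees(np.arctan2(d[1],d[0])))
for uv,z in(((320,148),.0475),((289,161),.0475)):
  q=ray(c,uv,z)[0]; print(q.round(4), np.degrees(np.arctan2(q[1]-.15,q[0]-.610)))
B=ray(c,[[264,159],[340,126],[369,201],[297,231]],.0475);print(B.round(4),B.mean(0).round(4))
im=cv2.imread("pics/sw.png")[110:250,240:400];hsv=cv2.cvtColor(im,cv2.COLOR_BGR2HSV)
w=(hsv[...,1]<90)&(hsv[...,2]>190);y,x=np.nonzero(w);k=(x+240>305)&(x+240<330)&(y+110>155)&(y+110<200)
Q=ray(c,np.c_[x[k]+240,y[k]+110],.083)[:,:2]; m=Q.mean(0);v=np.linalg.svd(Q-m)[2][0];print('white',k.sum(),m.round(4),np.degrees(np.arctan(v[1]/v[0])))
```

```text
[[0.59   0.1568 0.083 ]
 [0.633  0.1364 0.083 ]] [0.6115 0.1466 0.083 ]
0.04763737922469147 -25.32241702230836
[0.6392 0.1322 0.0475] -31.359139986556794
[0.6376 0.1652 0.0475] 28.84830470592346
[[0.6482 0.1879 0.0475]
 [0.6531 0.1067 0.0475]
 [0.5716 0.1032 0.0475]
 [0.566  0.1842 0.0475]] [0.6097 0.1455 0.0475]
white 84 [0.6219 0.1417] -25.15412572709252
```

Emit:
{"api": "step_arm", "payload": {
  "rows": "85 0.1 0 0 0 0 1.1;85 0.1 0 2.5 0 0 1.1;85 0.1 0 4 0 0 1.1;85 0.1 0 4.88 0 0 1.1;85 0.1 0 4.88 0 0 1.1"
}}

```text
time: 3.57
position: [0.5996, 0.1439, 0.0501]
tcp_rot: [0.003, 0.976, -0.22, -0.008]
contact_force: [-1.7, -0.6, -1.2]
opening: 0.0851
finger_force: 0.0
```

Run:
```python
from look import *
go([.610,.148,.058],-25)
```

```text
t 3.57 pos [0.5996 0.1439 0.0501] yaw -25.4 shift [ 0.3  -0.32 -0.32] turn [ 0.12  0.17 -0.08]
```

Emit:
{"api": "step_arm", "payload": {
  "rows": "85 0 0 0 0 0 0;85 0 0 0 0 0 0;85 0 0 0 0 0 0"
}}

```text
time: 3.82
position: [0.6114, 0.147, 0.0627]
tcp_rot: [-0.001, 0.976, -0.219, 0.003]
contact_force: [0.1, 0.4, -0.5]
opening: 0.085
finger_force: 0.0
```

Run:
```python
from look import *
go([.610,.148,.058],-25)
```

```text
t 3.82 pos [0.6114 0.147  0.0627] yaw -25.3 shift [-0.07 -0.01  0.19] turn [-0.04 -0.06 -0.06]
```

Emit:
{"api": "step_arm", "payload": {
  "rows": "60 0 0 0 0 0 0;30 0 0 0 0 0 0;5 0 0 0 0 0 0;5 0 0 0 0 0 0;5 0 0 0 0 0 0;5 0 0 0 0 0 0"
}}

```text
time: 4.32
position: [0.6082, 0.147, 0.059]
tcp_rot: [-0.0, 0.976, -0.219, 0.0]
contact_force: [-1.0, 0.0, -0.4]
opening: 0.0116
finger_force: 0.0
```

Run:
```python
from look import *
go([.610,.148,.058],-25)
```

```text
t 4.32 pos [0.6082 0.147  0.059 ] yaw -25.3 shift [ 0.05 -0.07  0.04] turn [-0.   -0.   -0.05]
```

Emit:
{"api": "step_arm", "payload": {
  "rows": "0 0 0 0 0 0 0;0 0 0 0 0 0 0"
}}

```text
time: 4.48
position: [0.6081, 0.147, 0.0587]
tcp_rot: [0.0, 0.976, -0.219, -0.0]
contact_force: [0.7, -0.3, 0.0]
opening: 0.0
finger_force: 0.0
```

Run:
```python
from look import *
s=r.get_state();print(s['opening'],s['finger_force'],s['position'])
c,a=wrist("sw2",["switch_grip"])
cv2.imwrite("pics/sw2.png",a[100:400,120:520,::-1])
```

```text
3.7136729261961763e-05 0.0 [0.60807541 0.14701622 0.05868042]
switch_grip [([0.6116, 0.1567, 0.0689], 0.63)]
```

View pics/sw2.png

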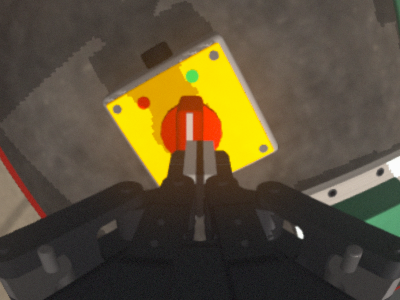

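The fingers closed on nothing. In the crop the handle and its disc (190,125) lie ahead of the fingertips (200,170). I'll work out the offset.

Run:
```python
from look import *
c=r.camera_info("wrist");s=r.get_state();A=Rt(s)
Q=R.from_rotvec(np.ravel(c['rvec']));o=-Q.inv().apply(np.ravel(c['tvec']));print('cam in tool',A.inv().apply(o-s['position']).round(4),'cam axis in tool',A.inv().apply(Q.inv().apply([0,0,1])).round(3), o.round(4))
# project TCP
def proj(P):
    q=Q.apply(P)+np.ravel(c['tvec']);th=np.arctan2(np.hypot(q[0],q[1]),q[2]);n=q[:2]/np.hypot(*q[:2]);return np.array([c['cx'],c['cy']])+th*n*[c['fx'],c['fy']]
print('tcp px crop',proj(s['position'])-[120,100], 'handle pt',proj(np.array([.61,.148,.083]))-[120,100],proj(np.array([.61,.148,.068]))-[120,100])
f=lambda uv,z:ray(c,np.array(uv)+[120,100],z).round(4)
print('disc',f([[162,130],[221,130],[190,98]],.053));print('bar end',f([[190,97]],.083),f([[190,112]],.083))
B=f([[104,98],[218,37],[276,150],[160,200]],.0475);print(B)
```

```text
cam in tool [ 0.0716  0.0008 -0.168 ] cam axis in tool [-0.281  0.002  0.96 ] [0.6726 0.1157 0.2267]
tcp px crop [197.51652721 137.56980202] handle pt [193.94793861 153.8185437 ] [194.32898199 142.04069554]
disc [[0.6195 0.1654 0.053 ]
 [0.6043 0.1331 0.053 ]
 [0.6304 0.1413 0.053 ]]
bar end [[0.6382 0.1366 0.083 ]] [[0.6313 0.1399 0.083 ]]
[[0.652  0.1905 0.0475]
 [0.6552 0.1116 0.0475]
 [0.5735 0.1068 0.0475]
 [0.5718 0.1932 0.0475]]
```

Run:
```python
from look import *
s=r.get_state();print(s['opening'],s['finger_force'],s['contact_force'])
a=r.grab_frame("wrist")
cv2.imwrite("pics/sw3.png",cv2.resize(a[180:320,230:400,::-1],None,fx=4,fy=4,interpolation=cv2.INTER_CUBIC))
b=r.grab_frame("scene");cv2.imwrite("pics/sc3.png",cv2.resize(b[150:300,300:470,::-1],None,fx=4,fy=4))
```

```text
-0.00020988168831619428 0.0 [ 0.18127961 -0.71817775  0.32833238]
```

View pics/sw3.png

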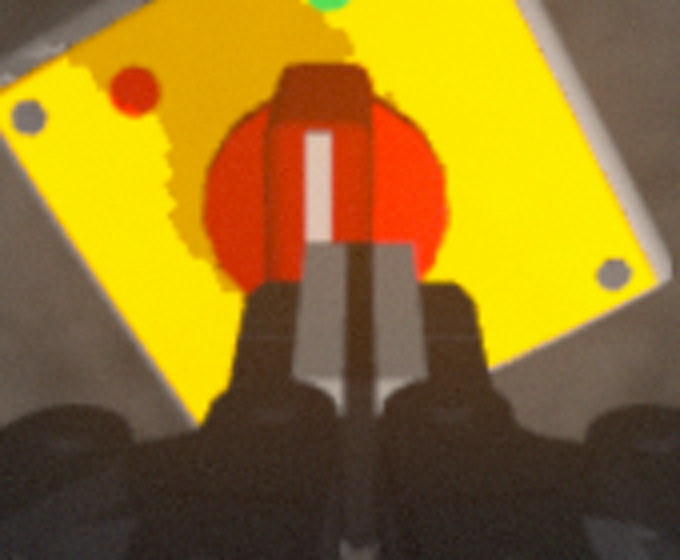

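View pics/sc3.png

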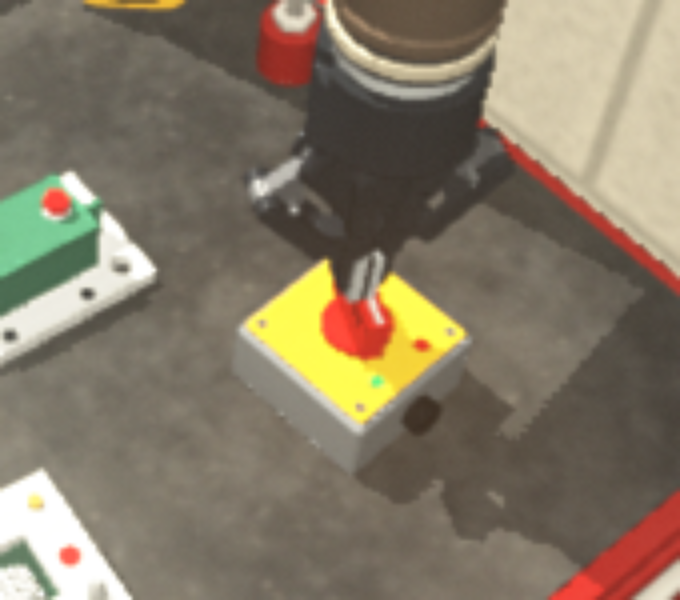

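The zoomed wrist view shows the shut pads (front faces at (320,310) and (400,310), lower edge at y=243) over the rear half of the bar, apparently above it. I'll check the tip height against both cameras.

Run:
```python
from look import *
s=r.get_state();A=Rt(s);p=s['position']
print(p,s['joint_pos'])
for cam,o,z in(("scene",(300,150),4),("wrist",(230,180),4)):
    for off in([0,0,0],[.011,0,0],[.011,0,-.013],[.011,0,-.027],[-.011,0,0],[-.011,0,-.027]):
        q,c=pix(cam,p+A.apply(off));q=q[0]
        if cam=="wrist": th=np.arctan2(np.hypot(*q[:2]),q[2]);m=q[:2]/np.hypot(*q[:2])*th
        else: m=q[:2]/q[2]
        uv=m*[c['fx'],c['fy']]+[c['cx'],c['cy']]
        print(cam,off,((uv-o)*z).round())
    for P in([.612,.149,.083],[.6347,.1384,.083]):
        q,c=pix(cam,P);q=q[0]
        if cam=="wrist": th=np.arctan2(np.hypot(*q[:2]),q[2]);m=q[:2]/np.hypot(*q[:2])*th
        else: m=q[:2]/q[2]
        print(P,((m*[c['fx'],c['fy']]+[c['cx'],c['cy']]-o)*z).round())
```

```text
[0.60813376 0.14694266 0.05869901] [ 1.67512014e-01  4.77633684e-01  1.72644034e+00 -2.93652398e-05
  9.37810885e-01  2.17930233e+00]
scene [0, 0, 0] [350. 310.]
scene [0.011, 0, 0] [357. 327.]
scene [0.011, 0, -0.013] [360. 313.]
scene [0.011, 0, -0.027] [364. 296.]
scene [-0.011, 0, 0] [343. 293.]
scene [-0.011, 0, -0.027] [350. 261.]
[0.612, 0.149, 0.083] [365. 285.]
[0.6347, 0.1384, 0.083] [381. 325.]
wrist [0, 0, 0] [350. 230.]
wrist [0.011, 0, 0] [350. 160.]
wrist [0.011, 0, -0.013] [350. 193.]
wrist [0.011, 0, -0.027] [349. 234.]
wrist [-0.011, 0, 0] [350. 297.]
wrist [-0.011, 0, -0.027] [350. 388.]
[0.612, 0.149, 0.083] [322. 286.]
[0.6347, 0.1384, 0.083] [319.  99.]
```

Run:
```python
from look import *
s=r.get_state();A=Rt(s);p=s['position'];c=r.camera_info("wrist")
for off in([.011,.0425,-.013],[-.011,.0425,-.013],[.011,.0425,-.039],[-.011,.0425,-.039],[.011,-.0425,-.013],[.011,-.0425,-.039],[.011,-.0425,-.0]):
        q=pix("wrist",p+A.apply(off))[0][0]
        th=np.arctan2(np.hypot(*q[:2]),q[2]);m=q[:2]/np.hypot(*q[:2])*th
        print(off,(m*[c['fx'],c['fy']]+[c['cx'],c['cy']]).round())
```

```text
[0.011, 0.0425, -0.013] [395. 228.]
[-0.011, 0.0425, -0.013] [392. 263.]
[0.011, 0.0425, -0.039] [407. 248.]
[-0.011, 0.0425, -0.039] [402. 287.]
[0.011, -0.0425, -0.013] [240. 228.]
[0.011, -0.0425, -0.039] [227. 247.]
[0.011, -0.0425, -0.0] [245. 220.]
```

Both cameras, plus the lack of contact, say the real fingertips are about 26 mm behind the reported TCP. That puts them at z≈0.085, just above the bar. I'll open, shift sideways and go about 25 mm lower while watching the force.

Emit:
{"api": "step_arm", "payload": {
  "rows": "50 0.1 -0.17 0 0 0 0;50 0.1 -0.17 0 0 0 0;50 0.1 -0.17 0 0 0 0;50 0.1 -0.17 0 0 0 0;50 0.1 -0.17 0.3 0 0 0;50 0.1 -0.17 0.6 0 0 0;50 0.1 -0.17 0.9 0 0 0;50 0.1 -0.17 0.9 0 0 0"
}}

```text
time: 5.35
position: [0.6101, 0.1493, 0.0336]
tcp_rot: [0.001, 0.976, -0.219, -0.002]
contact_force: [-1.2, 0.1, -1.0]
opening: 0.05
finger_force: 0.0
```

Emit:
{"api": "step_arm", "payload": {
  "rows": "30 0 0 0 0 0 0;5 0 0 0 0 0 0;5 0 0 0 0 0 0;5 0 0 0 0 0 0;5 0 0 0 0 0 0"
}}

```text
time: 5.77
position: [0.6129, 0.1504, 0.0368]
tcp_rot: [-0.001, 0.976, -0.219, 0.001]
contact_force: [1.2, 2.4, -1.3]
opening: 0.0127
finger_force: 61.5
```

Run:
```python
from look import *
go([.610,.151,.034],-25);s=r.get_state();print(s['opening'],s['finger_force'],s['contact_force'])
```

```text
t 5.77 pos [0.6129 0.1504 0.0368] yaw -25.3 shift [-0.11  0.03  0.11] turn [-0.02 -0.01 -0.06]
0.012717982108819068 61.456618309020996 [ 1.22858654  2.350043   -1.30367694]
```

Emit:
{"api": "step_arm", "payload": {
  "rows": "5 0 0 0 0 0 -1.4;5 0 0 0 0 0 -2.8;5 0 0 0 0 0 -4.2;5 0 0 0 0 0 -5.6;5 0 0 0 0 0 -7;5 0 0 0 0 0 -8.4;5 0 0 0 0 0 -9.8;5 0 0 0 0 0 -11"
}}

```text
time: 6.43
position: [0.6129, 0.1523, 0.0368]
tcp_rot: [-0.002, 0.966, 0.259, 0.001]
contact_force: [0.3, 7.1, -1.5]
opening: 0.0125
finger_force: 61.4
```

Emit:
{"api": "step_arm", "payload": {
  "rows": "5 0 0 0 0 0 -0.5;5 0 0 0 0 0 -0.8;5 0 0 0 0 0 -0.8"
}}

```text
time: 6.68
position: [0.6129, 0.1524, 0.0368]
tcp_rot: [-0.002, 0.957, 0.29, 0.001]
contact_force: [-0.3, 7.5, -0.5]
opening: 0.0126
finger_force: 61.4
```

Run:
```python
from look import *
go([.610,.151,.034],34);s=r.get_state();print(s['opening'],s['finger_force'],s['contact_force'],s['wrist_torque'])
```

```text
t 6.68 pos [0.6129 0.1524 0.0368] yaw 33.7 shift [-0.13 -0.02  0.11] turn [-0.03 -0.04 -0.05]
0.01261078766071543 61.36074900627136 [-0.26025418  7.50326644 -0.5134091 ] [ 1.1370358  -0.04707733  0.0651659 ]
```

Emit:
{"api": "step_arm", "payload": {
  "rows": "5 0 0 0 0 0 -0.5;5 0 0 0 0 0 -0.5;5 0 0 0 0 0 -0.5"
}}

```text
time: 6.93
position: [0.6128, 0.1525, 0.0368]
tcp_rot: [-0.002, 0.951, 0.309, 0.002]
contact_force: [-0.5, 6.5, -0.7]
opening: 0.0128
finger_force: 62.9
```

Run:
```python
from look import *
go([.610,.151,.034],34);s=r.get_state();print(s['opening'],s['finger_force'],s['contact_force'],s['wrist_torque'])
```

```text
t 6.93 pos [0.6128 0.1525 0.0368] yaw 36.0 shift [-0.13 -0.02  0.11] turn [-0.04 -0.05  0.39]
0.012766840147892033 62.93524503707886 [-0.51846253  6.49335136 -0.694187  ] [ 1.07449515 -0.07759444 -0.90092567]
```

The wrist torque rose to 0.9 N m, so the handle is at its OFF stop. I'll release and lift.

Emit:
{"api": "step_arm", "payload": {
  "rows": "60 0 0 0 0 0 0;60 0 0 0 0 0 0;60 0 0 0 0 0 0;80 0 0 0 0 0 0;80 0 0 -1.6 0 0 0;80 0 0 -3.2 0 0 0;80 0 0 -4.8 0 0 0;80 0 0 -4.8 0 0 0"
}}

```text
time: 7.6
position: [0.6193, 0.1506, 0.1667]
tcp_rot: [0.001, 0.95, 0.311, 0.009]
contact_force: [2.1, 0.8, 1.6]
opening: 0.0801
finger_force: 0.0
```

Run:
```python
from look import *
c,a=wrist("off",["switch_grip","cover_center","housing_seat"])
cv2.imwrite("pics/off.png",a[:,:,::-1])
hsv=cv2.cvtColor(a,cv2.COLOR_RGB2HSV)
d=r.trace("wrist","switch_grip");m=d[0]["pixels"];y,x=np.argwhere(m).T;print(x.min(),x.max(),y.min(),y.max())
go([.453,.050,.16],-8)
```

```text
switch_grip [([0.6141, 0.1548, 0.0667], 0.57)]
cover_center [([0.4559, 0.0523, 0.028], 0.8)]
housing_seat [([0.6106, -0.1008, 0.0448], 0.75)]
293 332 174 233
t 7.85 pos [0.6108 0.1493 0.1546] yaw 36.2 shift [-7.44 -0.53 -0.19] turn [-0.    0.04  8.84]
```

View pics/off.png

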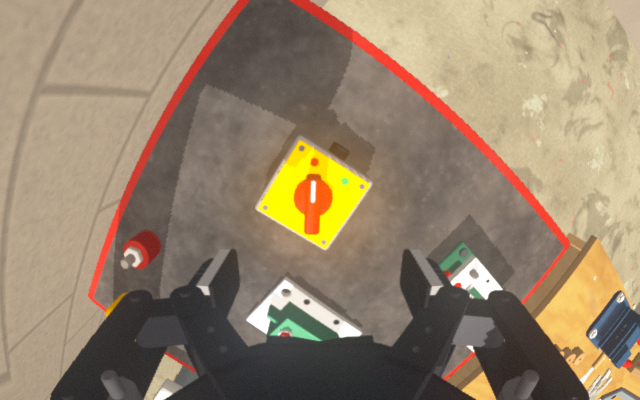

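The handle's white line (313,190) now points at the red mark (314,162), so it is OFF. Next is the cover.

Emit:
{"api": "step_arm", "payload": {
  "rows": "85 -7.4 -0.5 -0.8 0 0 8.8;85 -7.4 -0.5 -0.8 0 0 8.8;85 -7.4 -0.5 -0.8 0 0 8.8;85 -7.4 -0.5 -0.8 0 0 8.8;85 -7.4 -0.5 -0.8 0 0 8.8;85 -7.4 -0.5 -0.8 0 0 8.8;85 -7.4 -0.5 -0.8 0 0 8.8;85 -7.4 -0.5 -0.8 0 0 8.8"
}}

```text
time: 8.52
position: [0.4548, 0.0503, 0.1752]
tcp_rot: [0.0, 0.998, -0.067, -0.001]
contact_force: [1.5, -0.5, 0.2]
opening: 0.085
finger_force: 0.0
```

Run:
```python
from look import *
go([.455,.051,.18],-8)
c,a=wrist("cv",["cover_center","cover","housing_seat","dowel_1_tip"])
rect(c,"cover",.010);go([.455,.051,.18],-8)
```

```text
t 8.52 pos [0.4548 0.0503 0.1752] yaw -7.7 shift [ 0.   -0.03 -0.19] turn [0.   0.02 0.07]
cover_center [([0.4553, 0.0509, 0.0256], 0.76)]
cover [([0.4529, 0.054, 0.0019], 0.75)]
housing_seat [([0.6125, -0.1001, 0.0467], 0.85), ([0.5922, -0.1485, 0.0623], 0.24)]
dowel_1_tip []
cover p 0.73 px [319. 179.] rect mm [451.8  50.  132.3  86.8  85. ]
t 8.82 pos [0.456  0.0508 0.176 ] yaw -7.7 shift [-0.04 -0.   -0.16] turn [0.   0.01 0.06]
```

View pics/cv.png

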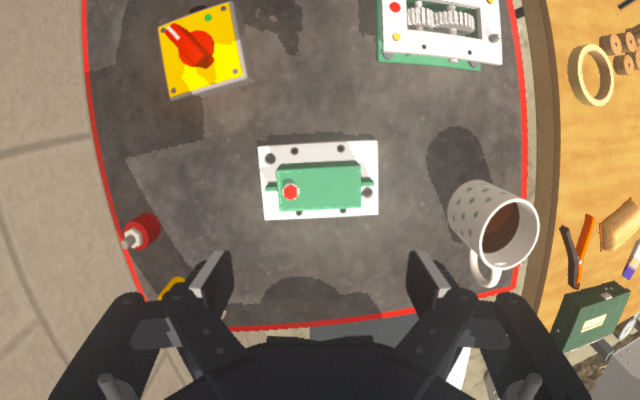

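The wrist view shows the cover's flange corners at about (258,148), (377,140), (379,214) and (264,220), with the plug at (290,191) on the +y side. The fingers must close along the cover's x, so tool yaw is the cover's yaw plus 90°.

Run:
```python
from look import *
c=r.camera_info("wrist")
P=ray(c,[[258,148],[377,140],[379,214],[264,220]],.010)[:,:2];print(P.round(4),P.mean(0).round(4))
for i,j in((1,0),(2,3)): d=P[i]-P[j];print(np.linalg.norm(d).round(4),np.degrees(np.arctan2(-d[1],-d[0]))-90)
for i,j in((0,3),(1,2)): d=P[i]-P[j];print(np.linalg.norm(d).round(4),np.degrees(np.arctan2(d[1],d[0])))
H=ray(c,[[270,157],[367,192]],.010)[:,:2];print('holes',H,np.degrees(np.arctan2(*(H[0]-H[1])[::-1]))-np.degrees(np.arctan2(106,44)),H.mean(0))
pl=ray(c,[290,191],.055)[0];print('plug',pl)
h=r.trace("wrist","housing")[0]["pixels"]
go([.453,.051,.12],85)
```

```text
[[ 0.4981  0.1114]
 [ 0.4894 -0.0184]
 [ 0.4045 -0.0131]
 [ 0.4151  0.1196]] [0.4518 0.0499]
0.1301 -3.8394173030525565
0.1332 -4.556845101359102
0.0834 -5.629178251254211
0.0851 -3.567189998809107
holes [[ 0.48621811  0.0998221 ]
 [ 0.4324823  -0.00150243]] -5.395448378509478 [0.45935021 0.04915984]
plug [0.45613824 0.0780647  0.055     ]
t 8.87 pos [0.4559 0.0507 0.1761] yaw -7.7 shift [-0.12  0.    2.24] turn [-0.000e+00  1.000e-02 -1.854e+01]
```

Emit:
{"api": "step_arm", "payload": {
  "rows": "85 0 0 0 0 0 -1.4;85 0 0 0 0 0 -2.8;85 0 0 0 0 0 -4.2;85 0 0 0 0 0 -5.6;85 0 0 0 0 0 -7;85 0 0 0 0 0 -8.4;85 0 0 0 0 0 -9.8;85 0 0 0 0 0 -11.2"
}}

```text
time: 9.53
position: [0.4559, 0.0507, 0.1763]
tcp_rot: [-0.0, 0.911, 0.412, -0.0]
contact_force: [0.0, -0.9, -1.3]
opening: 0.0849
finger_force: 0.0
```

Emit:
{"api": "step_arm", "payload": {
  "rows": "85 0 0 0 0 0 -1.4;85 0 0 0 0 0 -2.8;85 0 0 0 0 0 -4.2;85 0 0 0 0 0 -5.6;85 0 0 0 0 0 -7;85 0 0 0 0 0 -7.4;85 0 0 0 0 0 -7.4;85 0 0 0 0 0 -7.4"
}}

```text
time: 10.2
position: [0.4558, 0.0506, 0.1763]
tcp_rot: [-0.0, 0.736, 0.677, -0.0]
contact_force: [0.2, -0.0, 0.3]
opening: 0.0848
finger_force: 0.0
```

Run:
```python
from look import *
go([.4535,.0502,.14],85.3)
c,a=wrist("cv2",["cover_center","cover"])
rect(c,"cover",.01)
q=r.tip_of("wrist","housing_seat");print(q)
```

```text
t 10.2 pos [0.4558 0.0506 0.1763] yaw 85.2 shift [-0.02 -0.09  1.45] turn [-0.    0.   -0.02]
cover_center [([0.4544, 0.0548, 0.0293], 0.87), ([0.6439, -0.0441, 0.0668], 0.29)]
cover []
cover p 0.9 px [316. 175.] rect mm [451.4  49.8 131.2  84.3  85.2]
[{'location': [0.6128, -0.0982, 0.0439], 'p': 0.59}]
```

View pics/cv2.png

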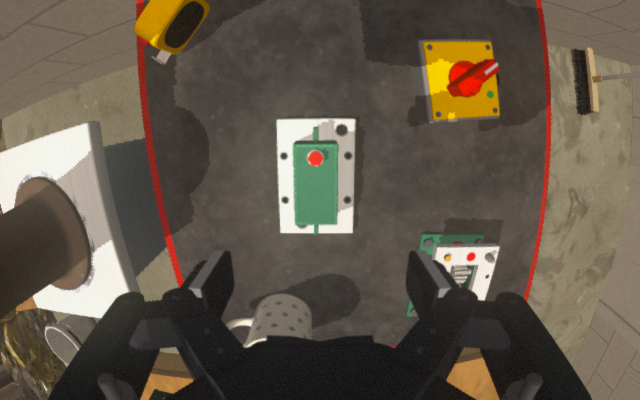

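The cover lies square to the tool, centred near (316,175) in the picture and at world (0.453, 0.050) with yaw −4.8°. I'll descend in two stages.

Emit:
{"api": "step_arm", "payload": {
  "rows": "85 0 -0.1 1.6 0 0 0;85 0 -0.1 3.2 0 0 0;85 0 -0.1 4.8 0 0 0;85 0 -0.1 5.8 0 0 0;85 0 -0.1 6.4 0 0 0;85 0 -0.1 6.9 0 0 0;85 0 -0.1 7.3 0 0 0;85 0 -0.1 7.5 0 0 0"
}}

```text
time: 11.12
position: [0.4524, 0.0507, -0.0124]
tcp_rot: [-0.001, 0.736, 0.677, -0.001]
contact_force: [0.1, 0.2, 0.5]
opening: 0.0853
finger_force: 0.0
```

Emit:
{"api": "step_arm", "payload": {
  "rows": "85 0 0 0 0 0 0;60 0 0 0 0 0 0;50 0 0 0 0 0 0;30 0 0 0 0 0 0;30 0 0 0 0 0 0;30 0 0 0 0 0 0"
}}

```text
time: 11.62
position: [0.454, 0.0507, -0.0101]
tcp_rot: [0.0, 0.736, 0.677, 0.001]
contact_force: [-0.7, -0.2, 5.2]
opening: 0.0428
finger_force: 63.1
```

Run:
```python
from look import *
go([.453,.0503,-.012],85.3);s=r.get_state();print(s['opening'],s['finger_force'],s['contact_force'],s['wrist_torque'])
```

```text
t 11.62 pos [ 0.454   0.0507 -0.0101] yaw 85.2 shift [-0.02 -0.04  0.08] turn [ 0.02 -0.   -0.01]
0.0428407849598949 63.13925385475159 [-0.65888905 -0.16852992  5.21708704] [ 0.06392719  0.38540395 -0.03023905]
```

Emit:
{"api": "step_arm", "payload": {
  "rows": "30 0 0 -0.4 0 0 0;30 0 0 -1.2 0 0 0;30 0 0 -2.2 0 0 0;30 0 0 -3.2 0 0 0;30 0 0 -4.2 0 0 0;30 0 0 -5 0 0 0;30 0 0 -5 0 0 0"
}}

```text
time: 12.2
position: [0.4568, 0.0508, 0.1183]
tcp_rot: [0.003, 0.736, 0.677, 0.004]
contact_force: [1.5, 0.7, -2.2]
opening: 0.0432
finger_force: 62.3
```

Run:
```python
from look import *
s=r.get_state();print(s['opening'],s['finger_force'],s['contact_force'],s['wrist_torque'])
go([.61,-.26,.115],85.2)
```

```text
0.043209449592419874 62.347304821014404 [ 1.45464177  0.69011695 -2.22922251] [ 0.01999595 -0.04646896 -0.00328645]
t 12.2 pos [0.4568 0.0508 0.1183] yaw 85.2 shift [-11.88   7.14   0.19] turn [ 0.11 -0.01  0.01]
```

Emit:
{"api": "step_arm", "payload": {
  "rows": "30 -1 0.6 0 0 0 0;30 -2.4 1.4 0 0 0 0;30 -3.8 2.3 0 0 0 0;30 -5.2 3.1 0 0 0 0;30 -6.6 4 0 0 0 0;30 -8 4.8 0 0 0 0;30 -9.4 5.6 0 0 0 0;30 -10.8 6.4 0 0 0 0"
}}

```text
time: 12.87
position: [0.5893, -0.2329, 0.1115]
tcp_rot: [-0.002, 0.736, 0.677, -0.001]
contact_force: [0.7, 0.7, -2.8]
opening: 0.0431
finger_force: 62.2
```

Emit:
{"api": "step_arm", "payload": {
  "rows": "30 -0.7 0.5 0 0 0 0;30 -0.7 0.5 0 0 0 0;30 -0.7 0.5 0 0 0 0;30 -0.7 0.5 0 0 0 0;30 -0.7 0.5 0 0 0 0"
}}

```text
time: 13.28
position: [0.5996, -0.2484, 0.1123]
tcp_rot: [-0.002, 0.736, 0.677, -0.0]
contact_force: [0.3, 0.2, -2.9]
opening: 0.0434
finger_force: 62.2
```

Run:
```python
from look import *
s=r.get_state();print(s['opening'],s['finger_force'],s['contact_force'],s['wrist_torque'])
go([.6125,-.099,.118],85.2)
c,a=wrist("hs",["housing_seat","dowel_1_tip","housing","cover_center"])
import pickle;pickle.dump((c,s),open("hs.pkl","wb"))
rect(c,"housing",.05)
```

```text
0.0433759899171258 62.18724846839905 [ 0.34020895  0.19113766 -2.86260609] [-0.01840163  0.01855492  0.04789972]
t 13.28 pos [ 0.5996 -0.2484  0.1123] yaw 85.3 shift [ 6.    0.02 -0.22] turn [-0.04 -0.02  0.02]
housing_seat [([0.615, -0.0999, 0.0478], 0.84)]
dowel_1_tip []
housing [([0.6074, -0.0983, -0.0023], 0.88)]
cover_center [([0.6033, -0.2477, 0.1505], 0.89)]
housing p 0.95 px [319.  47.] rect mm [ 608.8 -125.8   76.9   84.6   83.2]
```

View pics/hs.png

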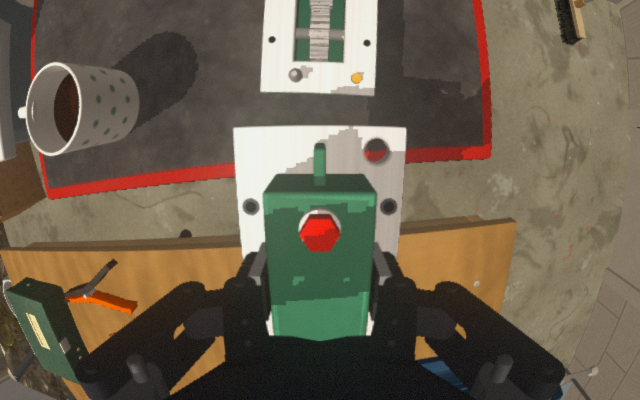

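The view shows the held cover square in the grip, with the flange's +y edge from (234,128) to (406,128), dowel hole 1 at (376,151) and the plug at (319,231). Beyond it is the housing's −y end, with its edge from (262,92) to (374,95), dowel 2 at (295,74) and a spring pin at (357,78).

```bash
cat > rel.py <<'E'
from look import *
import pickle
c,s=pickle.load(open("hs.pkl","rb"));A=Rt(s);p=s['position']
t=lambda P:A.inv().apply(P-p)*1000
for z in(.1324,):
    C=ray(c,[[234,128],[406,128]],z);h=ray(c,[[376,151]],z);pl=ray(c,[[319.5,229]],z+.045)
    print('cover edge tool mm',t(C).round(1),'width',np.linalg.norm(C[1]-C[0]).round(4),'hole',t(h).round(1),'plug',t(pl).round(1))
H=ray(c,[[262,92],[374.5,95]],.05);d=H[1]-H[0]
print('housing edge',H.round(4),np.linalg.norm(d).round(4),'yaw',np.degrees(np.arctan2(d[1],d[0])))
print('dowel2 tip',ray(c,[[295,74]],.066).round(4),'base',ray(c,[[295,76]],.05).round(4),'pin',ray(c,[[357,77.5]],.055).round(4),'screw holes',ray(c,[[272,40],[367,44]],.05).round(4))
E
python3 rel.py
```

```text
cover edge tool mm [[ 64.  -41.8 -19.9]
 [ 64.1  41.8 -20.1]] width 0.0837 hole [[ 52.4  27.2 -20.1]] plug [[ 29.9  -0.2 -65. ]]
housing edge [[ 0.564  -0.1584  0.05  ]
 [ 0.6466 -0.1676  0.05  ]] 0.0831 yaw -6.3349342633039525
dowel2 tip [[ 0.5907 -0.1498  0.066 ]] base [[ 0.5894 -0.1492  0.05  ]] pin [[ 0.6339 -0.1543  0.055 ]] screw holes [[ 0.5747 -0.1194  0.05  ]
 [ 0.6442 -0.1284  0.05  ]]
```

```bash
python3 -c "
from h import *
go([.6124,-.0983,.08],83.5)"
```

```text
t 13.58 pos [ 0.6012 -0.2494  0.1141] yaw 85.3 shift [ 6.06 -0.05  1.36] turn [0.   0.   0.36]
```

Emit:
{"api": "step_arm", "payload": {
  "rows": "30 1.2 0 0 0 0 0.1;30 2.6 0 0 0 0 0.2;30 4 0 0 0 0 0.36;30 5.2 -0.05 0.2 0 0 0.36;30 6.06 -0.05 0.6 0 0 0.36;30 6.06 -0.05 1.1 0 0 0.36;30 6.06 -0.05 1.36 0 0 0.36;30 6.06 -0.05 1.36 0 0 0.36"
}}

```text
time: 14.25
position: [0.6107, -0.0989, 0.0778]
tcp_rot: [-0.001, 0.746, 0.666, -0.001]
contact_force: [-0.7, 0.0, -3.4]
opening: 0.0429
finger_force: 62.2
```

Emit:
{"api": "step_arm", "payload": {
  "rows": "30 0 0 0 0 0 0;30 0 0 0 0 0 0;30 0 0 0 0 0 0;30 0 0 0 0 0 0"
}}

```text
time: 14.58
position: [0.6132, -0.1001, 0.0807]
tcp_rot: [0.001, 0.747, 0.665, 0.0]
contact_force: [-0.1, -0.9, -3.3]
opening: 0.0428
finger_force: 62.2
```

```bash
python3 -c "
from look import *
go([.6124,-.0983,.04],83.5)
s=r.get_state();print(s['opening'],s['contact_force'])
c,a=wrist('ab',['cover_center'])
b=r.grab_frame('scene');print(r.tip_of('scene','cover_center')[:1],r.tip_of('scene','housing_seat')[:1],r.tip_of('scene','dowel_1_tip')[:1])
cv2.imwrite('pics/ab_s.png',b[:,:,::-1])
go([.6124,-.0983,.04],83.5)
"
```

```text
t 14.58 pos [ 0.6132 -0.1001  0.0807] yaw 83.4 shift [ 0.07 -0.04  1.63] turn [ 0.02  0.   -0.03]
0.04279407542798562 [-0.14398281 -0.86247507 -3.27065705]
cover_center [([0.6142, -0.0996, 0.1168], 0.62)]
[{'location': [0.6128, -0.0976, 0.1196], 'p': 0.87}] [{'location': [0.6113, -0.098, 0.0474], 'p': 0.67}] [{'location': [0.646, -0.0478, 0.0651], 'p': 0.59}]
t 14.88 pos [ 0.6126 -0.0992  0.08  ] yaw 83.4 shift [ 0.03 -0.01  1.6 ] turn [ 0.    0.   -0.01]
```

Emit:
{"api": "step_arm", "payload": {
  "rows": "30 0.03 0 0.3 0 0 0;30 0.03 0 0.6 0 0 0;30 0.03 0 0.8 0 0 0;30 0.03 0 0.95 0 0 0;30 0.03 0 1.05 0 0 0;30 0.03 0 1.1 0 0 0;30 0.03 0 1.1 0 0 0"
}}

```text
time: 15.47
position: [0.6123, -0.0983, 0.0518]
tcp_rot: [-0.0, 0.746, 0.665, -0.0]
contact_force: [-0.4, 0.5, -2.8]
opening: 0.0431
finger_force: 62.2
```

```bash
python3 -c "
from look import *
go([.6124,-.0983,.04],83.5)
s=r.get_state();print(s['opening'],s['contact_force'],s['wrist_torque'])
"
```

```text
t 15.47 pos [ 0.6123 -0.0983  0.0518] yaw 83.4 shift [-0.    0.    0.47] turn [-0.01 -0.   -0.01]
0.04308221004247952 [-0.39454919  0.5388028  -2.76741324] [-0.03337976 -0.01302856 -0.05516023]
```

No contact with the underside 4 mm below the dowel tips, so the dowels are entering the holes. I'll carry on.

Emit:
{"api": "step_arm", "payload": {
  "rows": "30 0 0 0.1 0 0 0;30 0 0 0.2 0 0 0;30 0 0 0.27 0 0 0;30 0 0 0.34 0 0 0;30 0 0 0.4 0 0 0;30 0 0 0.4 0 0 0"
}}

```text
time: 15.97
position: [0.6127, -0.0984, 0.0429]
tcp_rot: [-0.0, 0.746, 0.665, -0.0]
contact_force: [-1.6, -0.0, 2.3]
opening: 0.0432
finger_force: 62.6
```

```bash
python3 -c "
from look import *
go([.6124,-.0983,.04],83.5)
s=r.get_state();print(s['opening'],s['contact_force'],s['wrist_torque'])
"
```

```text
t 15.97 pos [ 0.6127 -0.0984  0.0429] yaw 83.4 shift [ 0.   -0.01  0.11] turn [-0.    0.   -0.01]
0.04319475877003509 [-1.62776018 -0.02465141  2.30943044] [8.97261460e-02 3.43908148e-01 1.88297707e-04]
```

Emit:
{"api": "step_arm", "payload": {
  "rows": "30 0 0 0.08 0 0 0;30 0 0 0.14 0 0 0;30 0 0 0.2 0 0 0;30 0 0 0.25 0 0 0;30 0 0 0.25 0 0 0;30 0 0 0.25 0 0 0"
}}

```text
time: 16.47
position: [0.6128, -0.0984, 0.04]
tcp_rot: [-0.0, 0.746, 0.665, -0.0]
contact_force: [-8.3, 1.8, 19.8]
opening: 0.0434
finger_force: 64.8
```

```bash
python3 -c "
from look import *
go([.6124,-.0983,.04],83.5)
s=r.get_state();print(s['opening'],s['contact_force'],s['wrist_torque'])
"
```

```text
t 16.47 pos [ 0.6128 -0.0984  0.04  ] yaw 83.4 shift [ 0.   -0.02 -0.  ] turn [-0.01  0.   -0.01]
0.04338781337422136 [-8.26334799  1.75139559 19.77505739] [ 0.29353088  1.35429925 -0.00391135]
```

Emit:
{"api": "step_arm", "payload": {
  "rows": "30 0 -0.02 0.04 0 0 0;30 0 -0.02 0.06 0 0 0;30 0 -0.02 0.06 0 0 0;30 0 -0.02 0.06 0 0 0"
}}

```text
time: 16.8
position: [0.6128, -0.0984, 0.0399]
tcp_rot: [0.0, 0.746, 0.665, -0.0]
contact_force: [-11.9, 2.2, 25.5]
opening: 0.043
finger_force: 65.6
```

```bash
python3 -c "
from look import *
go([.6124,-.0983,.04],83.5)
s=r.get_state();print(s['opening'],s['contact_force'],s['wrist_torque'])
c,a=wrist('fin',['cover_center']);b=r.grab_frame('scene');print([ (q['location'],q['p']) for q in r.tip_of('scene','cover_center')+r.tip_of('scene','cover')])
z=a.copy();cv2.imwrite('pics/fin_s.png',b[:,:,::-1])
# wrist: edge rows of cover flange
from scipy.spatial.transform import Rotation as R
"
```

```text
t 16.8 pos [ 0.6128 -0.0984  0.0399] yaw 83.4 shift [ 0.   -0.02 -0.  ] turn [ 0.    0.   -0.01]
0.043039085226563446 [-11.93717547   2.23347119  25.46085782] [ 0.37206164  1.77284636 -0.06571096]
cover_center [([0.6142, -0.0994, 0.0751], 0.93), ([0.6424, -0.0441, 0.0665], 0.34)]
[([0.6161, -0.098, 0.0787], 0.85), ([0.6132, -0.0987, -0.0018], 0.53), ([0.6128, -0.0978, 0.0543], 0.68)]
```

The extra force no longer lowers the cover. It has stopped at TCP z=0.0399 (0.040 expected for flush), and the spring force on the way down matched the stated pin stiffness. So it is flush and held; I'll hand in.

```bash
python3 -c "
from workcell import r
print(r.hand_in())"
```

```text
the job is handed in; nothing more can be done
None
```

The isolator was turned to OFF first; the upper housing half is now on both dowels with its plug at the red-dot end, pressed flush and still held shut by the gripper, and handed in at about 17 s of the 48 s allowed.

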